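Stand the blue tray cover up against the drying fence

TASK

Two small tray covers lie flat, handles up, in front of the low aluminium fence. Tip the blue one up so that it stands on edge, upright and flat against the fence with its handle pointing over the top of it, where it can dry. Push it up against the fence rather than lifting it off the table, and leave the grey one lying where it is.

Things in the scene. Friction and masses are not known exactly. Their poses are not given: they have to be found in the camera images.
- cover_blue: Loose blue plate 100 x 90 x 5 mm, 0.2 kg; across its middle a wooden handle 60 wide, 12 thick, top 70 above the underside. Origin: centre of underside; z up the handle, y along it, x away from the fence. Front edge (x = -50) is 10-35 mm short of the fence. Pushed level high on the handle (2 N) it slides to the fence, then pivots up on that edge; past 80 deg it falls to the fence. Standing: x up.
- cover_grey: Second loose tray cover, same shape, size and frame, with a grey plate, lying in the same way beside the blue one in front of the fence; which is left and which is right varies, centres about 160 mm apart. To be left alone.
- fence: Aluminium fence fixed to the table: rail 308 mm long, 41 mm high, 20 mm thick, two feet behind. Origin: foot of its front face (towards the robot), mid-length, on the table top (z = 0). x is level and points square into the face, away from the robot; y along the rail, z up.
Things that resemble listed ones, but are neither listed nor needed, are in the scene too. There is more than one size of the cover_blue; the job needs the middle-sized.

How it is judged:
By the outcome, as a careful person would: the job done as asked, in the order asked, and still so for the second after the job is handed in, with the robot touching nothing.
It also fails if it takes over 32 s, if anything falls off the work surface, if the arm or the gripper's body presses on something with over 40 N, if the wrist force passes 120 N, or if a joint passes its speed limit or range.

ROBOT

A 6-joint arm with a two-finger parallel gripper is mounted at the origin on a cart in front of the work surface, level with it; the furniture and walls round the work are solid. World frame = base frame: x ahead of the robot, y to its left, z up, the work surface at z = 0. Lengths are in m, angles in rad, forces in N, time in s.
With the tool pointing down it reaches from about 0.3 to 0.775 m from the base axis. Payload 14.6 kg.
Tool frame: the origin (TCP) lies midway between the tips of the shut fingers; the grasp point (between the pads) lies 19 mm behind it; z points along the fingers, y is the direction in which the jaws open and shut (so a half turn about z gives the same grasp; the last joint's range is limited). The gripper opens to 94 mm and grips with 3 to 60 N. Pads are 16 mm wide; open, the fingers measure 119 mm over their backs; the gripper's body (75 mm by 177 mm) begins 78 mm behind the grasp point.
Start: joints at [1.098, 0.3, 1.521, -0, 1.321, -0.067], TCP at [0.217, 0.505, 0.205] pointing down, gripper open.
Joint ranges: [-3.03, 3.03], [-0.79, 2.21], [0.23, 2.52], [-1.04, 4.18], [0, 3.07], [-2.55, 2.55]. Speed limits (rad/s): [2.22, 2.22, 2.57, 3.14, 3.14, 3.14].

INTERFACE

Orientations are given as [roll, pitch, yaw] about the fixed x, y, z axes, in that order (R = Rz(yaw) Ry(pitch) Rx(roll)).
In Python, from station import readout, imaging, job gives the robot as it stands.
- The arm moves only by the tool arm_command, never from a script. Its argument "increments" is a list of rows, each an object with "gripper": the opening, from 0 (shut) to 1 (fully open); "slide": the shift along the world's x, y, z in m, a list of three; "yaw": the turn about the world's z in rad. A call has 1 to 8 rows; each row is the pose to reach, as a shift and turn from the pose commanded when the call began; what a row does not reach only later rows make up. A row lasts 1/8 s, in which the tool goes at most 62.5 mm and 10.7 degrees, less where a joint would pass 70% of its speed; a pose out of reach is approached as far as the arm can. A call with a gripper value outside its range is refused whole. The fingers move at their own pace and stop on an object; "grip_force" is the grip in N (left out, the last holds). Time passes only in rows, so rows that repeat a pose let the fingers close. It gives the time, the measured TCP pose, the force and the opening at its end, in the units of the state.
- readout.get_obs(): the state, without advancing time (a new reading comes with each control period).
- imaging.camera(name): name is "scene" or "top" or "wrist"; returns a dict with "color" (400x640x3 uint8, red, green, blue), "mtx" (3x3 intrinsics, pixels), "rvec" (rotation vector, rad) and "tvec" (3), from world to camera coordinates, as OpenCV has them. Camera axes: x right, y down, z forward; pixel columns grow to the right and rows downward; lengths in m; the calibration is good to about 2 mm. A picture is of the moment at which its call begins. There is no depth.
- job.hand_in(): hands the job in, once; it reports no verdict.
The state is a dict: "time_s": time; "qpos": joint angles; "joint_vel": joint speeds; "tau": joint torques, N m; "ee_pos": TCP position; "eef_rot": TCP orientation; "force": force on the tool from outside, world axes, zero at the start; "moment": the same for the moment, N m; "grip_width": finger opening in m.
Only numpy, scipy, OpenCV 4.12 (cv2) and the standard library are available. Lean on these libraries where they do the work, as an engineer would, in place of code of your own. Each camera call takes 0.05 s, during which the arm holds its last target. There are 200 camera calls.

## Working session

There is one attempt and no reset: what is moved stays moved. The work goes in short steps, Python scripts to look and compute and a tool call to move; the robot and the scene stay as the last step left them, time stands still between calls to the robot, and variables do not carry over. Pictures are saved under pics/ and viewed, about 8 in all and at most 12, crops included, and the job is handed in when it is done.

Besides the shell and the picture viewer there is one more tool, called after "Emit:" in YAML: its name, and indented under it one key for each argument. arm_command: Moves the arm, as the interface text tells. Its arguments: {"type":"object","properties":{"increments":{"type":"array","items":{"type":"object","properties":{"gripper":{"type":"number"},"slide":{"type":"array","items":{"type":"number"}},"yaw":{"type":"number"}}}},"grip_force":{"type":"number"}},"required":["increments"]}

```bash
mkdir -p pics
python3 - <<'E'
from station import readout, imaging
import cv2,numpy as np
ims=[]
for n in("scene","top"):
    c=imaging.camera(n); np.savez(f"{n}0.npz",**c); cv2.imwrite(f"pics/{n}0.png",c["color"][:,:,::-1])
    R=cv2.Rodrigues(np.array(c["rvec"]))[0]; print(n,-R.T@np.array(c["tvec"]).ravel())
print(readout.get_obs())
E
```

```text
scene [ 0.03650853 -0.51240924  0.45992503]
top [0.38363248 0.14364245 0.87050931]
{'time_s': 0.1, 'qpos': array([ 1.09837739e+00,  3.00400013e-01,  1.52150682e+00,  2.00035203e-05,
        1.32066964e+00, -6.65801319e-02]), 'joint_vel': array([ 1.89688569e-03, -8.57147701e-05, -1.65754374e-03,  3.97904624e-04,
        2.18707626e-03,  6.07412455e-04]), 'tau': array([ 4.18308537e-04, -5.32650447e+01, -3.53278077e+01,  7.09770690e-02,
        2.35407829e-02, -8.38768142e-05]), 'ee_pos': array([0.21702073, 0.50513126, 0.20495673]), 'eef_rot': array([-3.14061230e+00, -8.47878612e-05,  2.73574885e+00]), 'force': array([-0.19363383,  0.74606129,  0.39497412]), 'moment': array([ 0.02915684, -0.01352738, -0.01462391]), 'grip_width': 0.09405684198406139}
```

View pics/top0.png

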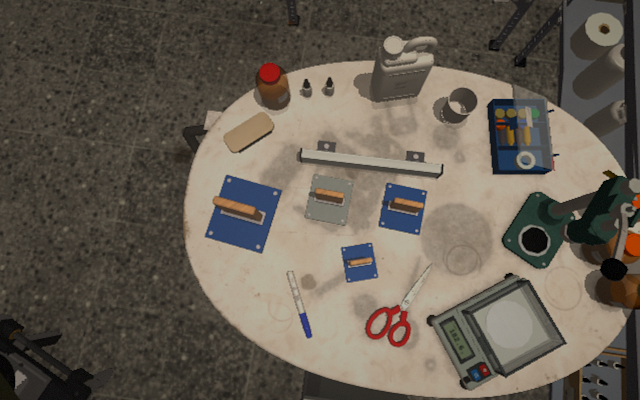

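View pics/scene0.png

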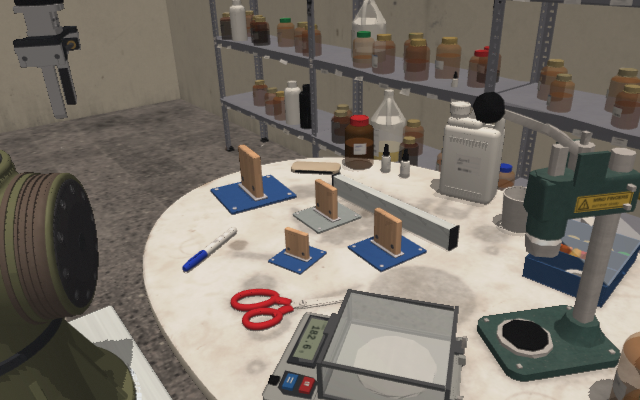

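Three blue covers in the top view: large (243,213), middle (403,208), small (360,262). The grey one is at (329,199) and the fence rail at (370,163). The one at (403,208) looks middle-sized and sits in front of the fence beside the grey. I'll measure the plates to confirm.

```bash
cat > h.py <<'E'
import cv2,numpy as np
def ray(c,uv,z):
    R=cv2.Rodrigues(np.array(c["rvec"]))[0]; t=np.array(c["tvec"]).ravel()
    o=-R.T@t; d=np.c_[np.array(uv,float).reshape(-1,2),np.ones(np.size(uv)//2)]@np.linalg.inv(c["mtx"]).T@R
    z=np.broadcast_to(z,len(d)); return o+d*((z-o[2])/d[:,2])[:,None]
def proj(c,p): return cv2.projectPoints(np.array(p,float).reshape(-1,3),np.array(c["rvec"]),np.array(c["tvec"]),np.array(c["mtx"]),None)[0].reshape(-1,2)
E
python3 - <<'E'
from h import *
c=dict(np.load("top0.npz")); im=c["color"]; hsv=cv2.cvtColor(im,cv2.COLOR_RGB2HSV)
print(proj(c,[[.4,0,0],[.5,0,0],[.4,.1,0]]))
def rect(m,z,n):
    for k in cv2.findContours(m,cv2.RETR_EXTERNAL,cv2.CHAIN_APPROX_NONE)[0]:
        if cv2.contourArea(k)<400: continue
        w=ray(c,k+0.5*0,z)[:,:2].astype(np.float32)
        (x,y),s,a=cv2.minAreaRect(w); print(n,k.mean((0,1)).round(),"c %.4f %.4f"%(x,y),"size",np.round(s,4),"ang %.1f"%a, cv2.boxPoints(((x,y),s,a)).round(4).tolist())
k3=np.ones((3,3),np.uint8)
b=cv2.inRange(hsv,(100,120,40),(125,255,255)); b[:, 450:]=0; b=cv2.morphologyEx(b,cv2.MORPH_CLOSE,np.ones((9,9)))
rect(b,.005,"blue")
w=cv2.inRange(hsv,(5,90,60),(22,255,255)); w[:170]=0;w[280:]=0;w[:,450:]=0
for k in cv2.findContours(w,cv2.RETR_EXTERNAL,cv2.CHAIN_APPROX_NONE)[0]:
    if cv2.contourArea(k)>60:
        (x,y),s,a=cv2.minAreaRect(k); print("wood",x,y,s,a, ray(c,[x,y],.07).round(4))
print(hsv[163,370],hsv[215,325],hsv[140,370],hsv[155,370],hsv[170,370])
v=im[100:320,190:470][:,:,::-1]; cv2.imwrite("pics/crop.png",cv2.resize(v,None,fx=2.8,fy=2.7,interpolation=cv2.INTER_CUBIC))
E
```

```text
[[396.00464998 282.57727586]
 [400.92452375 235.67124826]
 [348.94929535 275.77406849]]
blue [359. 262.] c 0.4315 0.0829 size [0.0718 0.0642] ang 17.2 [[0.387800008058548, 0.10300000011920929], [0.4066999852657318, 0.04170000180602074], [0.47530001401901245, 0.06289999932050705], [0.4564000070095062, 0.1242000013589859]]
blue [402. 208.] c 0.5598 0.0037 size [0.0875 0.0977] ang 85.8 [[0.5078999996185303, -0.03629999980330467], [0.6053000092506409, -0.04360000044107437], [0.6118000149726868, 0.043699998408555984], [0.5144000053405762, 0.05090000107884407]]
blue [244. 213.] c 0.5011 0.3448 size [0.1272 0.1411] ang 82.0 [[0.42239999771118164, 0.29159998893737793], [0.5622000098228455, 0.2720000147819519], [0.579800009727478, 0.39809998869895935], [0.4401000142097473, 0.41760000586509705]]
wood 360.4999694824219 261.0000305175781 (4.767570495605469, 21.700664520263672) 80.53767395019531 [[0.4301 0.0848 0.07  ]]
wood 406.2115478515625 204.94232177734375 (31.770811080932617, 10.786385536193848) 11.309932708740234 [[0.5538 0.0074 0.07  ]]
wood 237.04481506347656 207.84640502929688 (51.119998931884766, 11.59999942779541) 16.260204315185547 [[0.5002 0.3441 0.07  ]]
wood 328.63201904296875 195.0240020751953 (28.97944450378418, 10.375356674194336) 10.30484676361084 [[0.5522 0.1651 0.07  ]]
[ 22  32 178] [ 30  27 123] [ 16  56 147] [ 17  58 158] [15 47 98]
```

View pics/crop.png

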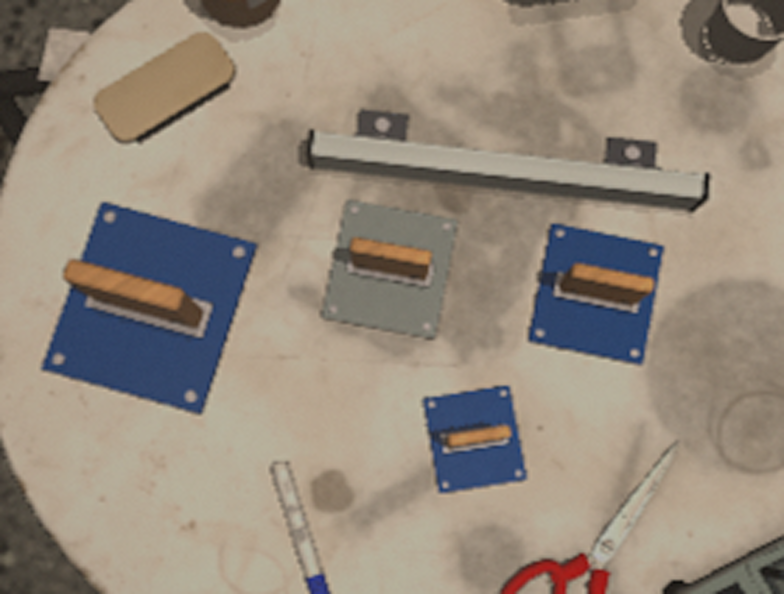

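The crop confirms it. The middle cover is the blue one at top-view (403,208), measuring 98 x 88 mm against a nominal 100 x 90. The others are 141 x 127 mm and 72 x 64 mm, so they are out. Next I'll get the fence face line and cross-check the handle with the scene view.

Run:
```python
from h import *
c=dict(np.load("top0.npz")); g=cv2.cvtColor(c["color"],cv2.COLOR_RGB2GRAY).astype(float)
T=[];F=[]
for u in range(312,434,4):
    v0=int(156+(u-301)*0.112); p=cv2.resize(g[v0-2:v0+18,u-1:u+2].mean(1)[:,None],(1,200),interpolation=cv2.INTER_LINEAR).ravel(); d=np.gradient(p)
    a=np.argmin(d); b=a+np.argmax(d[a:a+70]); T.append((u,v0-2+a/10-.45)); F.append((u,v0-2+b/10-.45))
for n,P,z in(("top edge",T,.041),("foot",F,0.)):
    w=ray(c,P,z)[:,:2]; vx,vy,x,y=cv2.fitLine(w.astype(np.float32),cv2.DIST_HUBER,0,.01,.01).ravel()
    s=vx/vy; print(n,"x at y=0: %.4f"%(x-y*s),"dx/dy %.4f"%s,"std %.4f"%np.std(w[:,0]-(x+(w[:,1]-y)*s)))
print("ends",ray(c,[[301,150],[442,165]],.041).round(3))
s=dict(np.load("scene0.npz")); hsv=cv2.cvtColor(s["color"],cv2.COLOR_RGB2HSV)
w=cv2.inRange(hsv,(5,90,60),(22,255,255)); w[:200]=0;w[270:]=0;w[:,:360]=0;w[:,420:]=0
k=max(cv2.findContours(w,0,1)[0],key=cv2.contourArea); print("scene handle",cv2.approxPolyDP(k,2,True).reshape(-1,2).tolist())
for x in(.553,.5598): print(x,proj(s,[[x-.006,.0337,.07],[x-.006,-.0263,.07],[x+.006,-.0263,.07],[x-.006,-.0263,.005]]).round(1).tolist())
```

```text
top edge x at y=0: 0.6372 dx/dy -0.0163 std 0.0008
foot x at y=0: 0.6384 dx/dy -0.0218 std 0.0009
ends [[ 0.648  0.238  0.041]
 [ 0.657 -0.064  0.041]]
scene handle [[376, 208], [374, 239], [394, 253], [398, 253], [401, 221]]
0.553 [[369.0, 211.0], [394.9, 224.3], [400.2, 221.9], [393.4, 259.0]]
0.5598 [[372.0, 209.8], [397.9, 222.9], [403.2, 220.6], [396.4, 257.6]]
```

The fence face runs along x = 0.638 - 0.019y, so its yaw is +0.019. The blue cover's centre is (0.560, 0.004), its yaw is about -0.07, and the gap to the fence is about 28 mm, which fits the stated range. The plan is to push the handle with both fingers, slightly open and squared to the fence, then follow the pivot arc with the fingertips.

Emit:
arm_command:
  increments:
    - {"slide":[0.035,-0.05,0.01],"yaw":0.05,"gripper":0.28}
    - {"slide":[0.07,-0.1,0.02],"yaw":0.1,"gripper":0.28}
    - {"slide":[0.1,-0.15,0.02],"yaw":0.15,"gripper":0.28}
    - {"slide":[0.13,-0.2,0.02],"yaw":0.2,"gripper":0.28}
    - {"slide":[0.16,-0.25,0.02],"yaw":0.25,"gripper":0.28}
    - {"slide":[0.19,-0.3,0.02],"yaw":0.3,"gripper":0.28}
    - {"slide":[0.22,-0.35,0.02],"yaw":0.35,"gripper":0.28}
    - {"slide":[0.24,-0.4,0.02],"yaw":0.4,"gripper":0.28}

```text
time_s: 1.1
ee_pos: [0.4578, 0.1034, 0.2252]
eef_rot: [-3.142, -0.0, 3.137]
force: [0.5, 0.4, 0.6]
grip_width: 0.0265
```

Emit:
arm_command:
  increments:
    - {"slide":[0.03,-0.05,-0.02],"yaw":0.024}
    - {"slide":[0.06,-0.1,-0.03],"yaw":0.024}
    - {"slide":[0.06,-0.1,-0.08],"yaw":0.024}
    - {"slide":[0.06,-0.1,-0.12],"yaw":0.024}
    - {"slide":[0.06,-0.1,-0.15],"yaw":0.024}
    - {"slide":[0.06,-0.1,-0.168],"yaw":0.024}
    - {"slide":[0.06,-0.1,-0.168],"yaw":0.024}

```text
invalid input
```

Run:
```python
from station import readout, imaging
import cv2,numpy as np
c=imaging.camera("scene"); t=imaging.camera("top")
v=np.hstack([cv2.resize(c["color"][130:290,290:490],(500,400),interpolation=2),cv2.resize(t["color"][130:250,340:430],(300,400),interpolation=2)]); cv2.imwrite("pics/s1.png",v[:,:,::-1]); print(readout.get_obs()["ee_pos"])
```

```text
[0.45819211 0.10164167 0.2250498 ]
```

View pics/s1.png

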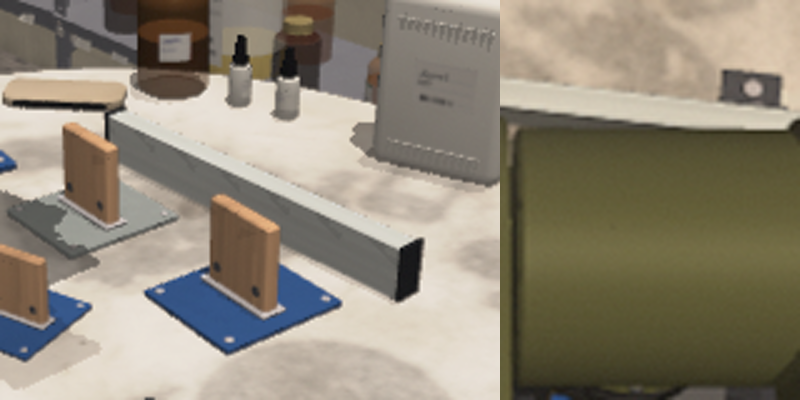

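The call was refused, probably because every row needs a gripper value. The picture shows the cover untouched, with the handle at crop (245,250).

Emit:
arm_command:
  increments:
    - {"slide":[0.03,-0.05,-0.02],"yaw":0.024,"gripper":0.28}
    - {"slide":[0.06,-0.098,-0.03],"yaw":0.024,"gripper":0.28}
    - {"slide":[0.06,-0.098,-0.08],"yaw":0.024,"gripper":0.28}
    - {"slide":[0.06,-0.098,-0.12],"yaw":0.024,"gripper":0.28}
    - {"slide":[0.06,-0.098,-0.15],"yaw":0.024,"gripper":0.28}
    - {"slide":[0.06,-0.098,-0.168],"yaw":0.024,"gripper":0.28}
    - {"slide":[0.06,-0.098,-0.168],"yaw":0.024,"gripper":0.28}

```text
time_s: 2.08
ee_pos: [0.5163, 0.008, 0.0563]
eef_rot: [3.141, -0.003, -3.123]
force: [-0.3, -0.1, 0.5]
grip_width: 0.0263
```

Run:
```python
from station import readout, imaging
import cv2,numpy as np
c=imaging.camera("scene"); 
v=cv2.resize(c["color"][130:290,290:490],(700,560),interpolation=2); cv2.imwrite("pics/s2.png",v[:,:,::-1]); o=readout.get_obs();print(o["ee_pos"],o["force"])
```

```text
[0.51689337 0.00787076 0.05740437] [ 0.34768784  0.23321394 -0.70784994]
```

View pics/s2.png

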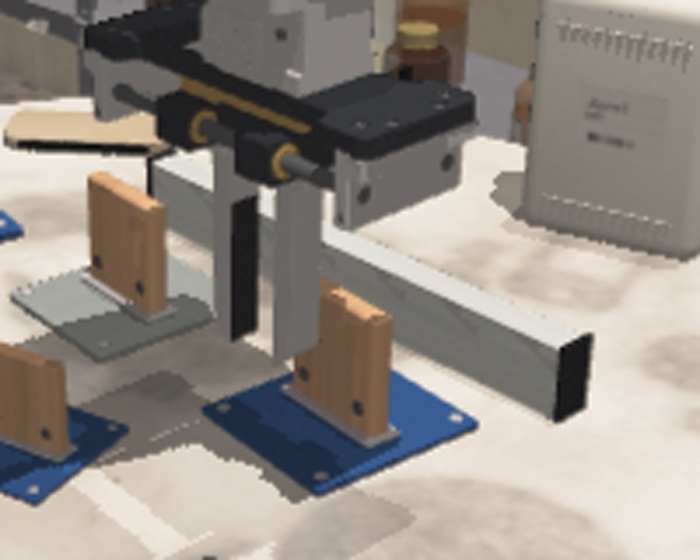

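Run:
```python
from h import *
s=dict(np.load("scene0.npz"))
f=lambda p:((proj(s,p)-[290,130])*3.5).round().tolist()
# near finger bottom corners (outer side), far finger, tcp ; handle rear-face top corners
print("tcp",f([[.517,.008,.057]]))
for x in(.509,.525):
  print(x,"near outer/inner",f([[x,.008-.0257,.057],[x,.008-.0132,.057]]),"far inner/outer",f([[x,.008+.0132,.057],[x,.008+.0257,.057]]))
print("handle rear top L,R (y=.034,-.026)",f([[.554,.034,.07],[.554,-.026,.07]]))
```

```text
tcp [[266.0, 348.0]]
0.509 near outer/inner [[292.0, 375.0], [273.0, 365.0]] far inner/outer [[234.0, 343.0], [216.0, 333.0]]
0.525 near outer/inner [[318.0, 364.0], [299.0, 353.0]] far inner/outer [[260.0, 332.0], [242.0, 322.0]]
handle rear top L,R (y=.034,-.026) [[287.0, 279.0], [377.0, 325.0]]
```

Emit:
arm_command:
  increments:
    - {"slide":[0.01,0,0],"yaw":0,"gripper":0.28}
    - {"slide":[0.02,0,0],"yaw":0,"gripper":0.28}
    - {"slide":[0.027,0,0],"yaw":0,"gripper":0.28}
    - {"slide":[0.033,0,0],"yaw":0,"gripper":0.28}
    - {"slide":[0.038,0,0],"yaw":0,"gripper":0.28}
    - {"slide":[0.043,0,0],"yaw":0,"gripper":0.28}
    - {"slide":[0.048,0.001,0],"yaw":0,"gripper":0.28}
    - {"slide":[0.053,0.001,0],"yaw":0,"gripper":0.28}

```text
time_s: 3.12
ee_pos: [0.5704, 0.0084, 0.0574]
eef_rot: [3.142, -0.0, -3.123]
force: [-0.9, -0.4, -0.2]
grip_width: 0.0263
```

Run:
```python
from station import readout, imaging
import cv2,numpy as np
c=imaging.camera("scene"); 
v=cv2.resize(c["color"][130:290,290:490],(700,560),interpolation=2); cv2.imwrite("pics/s3.png",v[:,:,::-1]); o=readout.get_obs();print(o["ee_pos"],o["force"])
```

```text
[0.57090438 0.00835532 0.05747327] [ 0.63259919  0.01672037 -0.35714491]
```

View pics/s3.png

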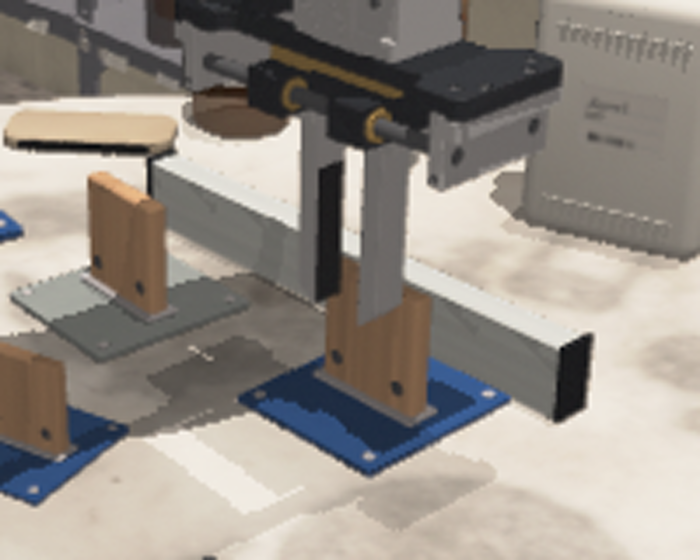

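The plate slid and squared up, with its front edge about at the fence (crop (508,397)) and still flat. Next is the first half of the arc, to about 40°.

Emit:
arm_command:
  increments:
    - {"slide":[0.0085,0,0.005],"yaw":0,"gripper":0.28}
    - {"slide":[0.0145,0,0.009],"yaw":0,"gripper":0.28}
    - {"slide":[0.0205,0,0.0125],"yaw":0,"gripper":0.28}
    - {"slide":[0.0265,0,0.0155],"yaw":0,"gripper":0.28}
    - {"slide":[0.033,0.001,0.018],"yaw":0,"gripper":0.28}
    - {"slide":[0.0395,0.001,0.0205],"yaw":0,"gripper":0.28}
    - {"slide":[0.0465,0.001,0.022],"yaw":0,"gripper":0.28}
    - {"slide":[0.0535,0.001,0.0225],"yaw":0,"gripper":0.28}

```text
time_s: 4.18
ee_pos: [0.6242, 0.0094, 0.0799]
eef_rot: [3.142, 0.0, -3.123]
force: [-1.8, -0.5, 1.6]
grip_width: 0.0258
```

Run:
```python
from station import readout, imaging
import cv2,numpy as np
c=imaging.camera("scene"); 
v=cv2.resize(c["color"][130:290,290:490],(700,560),interpolation=2); cv2.imwrite("pics/s4.png",v[:,:,::-1]); o=readout.get_obs();print(o["ee_pos"],o["force"])
```

```text
[0.62471093 0.00935528 0.07993681] [0.16819244 0.0247381  0.58626547]
```

View pics/s4.png

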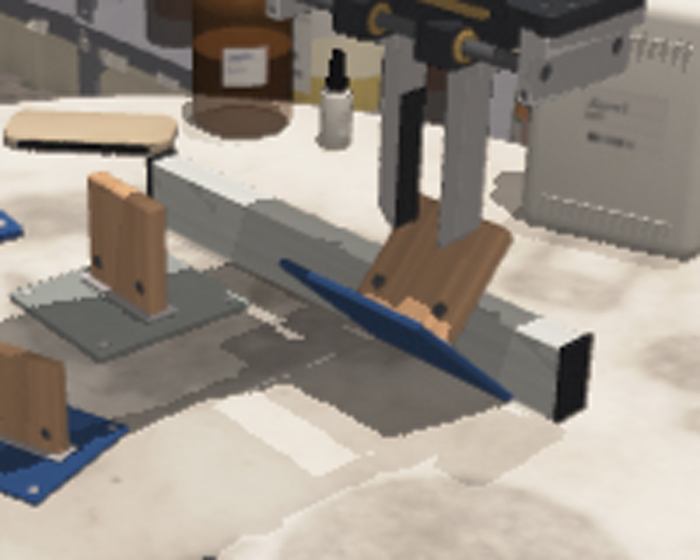

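The plate is at about 40° and pivoting cleanly on the fence foot, with the fingers on the handle face. Continuing along the arc.

Emit:
arm_command:
  increments:
    - {"slide":[0.007,0,0],"yaw":0,"gripper":0.28}
    - {"slide":[0.014,0,0],"yaw":0,"gripper":0.28}
    - {"slide":[0.021,0,-0.001],"yaw":0,"gripper":0.28}
    - {"slide":[0.028,0,-0.003],"yaw":0,"gripper":0.28}
    - {"slide":[0.0345,0.001,-0.005],"yaw":0,"gripper":0.28}
    - {"slide":[0.041,0.001,-0.008],"yaw":0,"gripper":0.28}
    - {"slide":[0.047,0.001,-0.011],"yaw":0,"gripper":0.28}
    - {"slide":[0.053,0.001,-0.015],"yaw":0,"gripper":0.28}

```text
time_s: 5.22
ee_pos: [0.677, 0.0103, 0.0647]
eef_rot: [-3.142, 0.0, -3.123]
force: [0.6, 0.1, -0.2]
grip_width: 0.0265
```

Emit:
arm_command:
  increments:
    - {"slide":[0.003,0,-0.002],"yaw":0,"gripper":0.28}
    - {"slide":[0.0055,0,-0.004],"yaw":0,"gripper":0.28}
    - {"slide":[0.0085,0,-0.007],"yaw":0,"gripper":0.28}
    - {"slide":[0.0085,0,-0.007],"yaw":0,"gripper":0.28}

```text
time_s: 5.72
ee_pos: [0.6851, 0.0104, 0.0576]
eef_rot: [3.142, -0.0, -3.123]
force: [0.6, -0.4, 0.1]
grip_width: 0.0263
```

Run:
```python
from station import readout, imaging
import cv2,numpy as np
c=imaging.camera("scene"); 
v=cv2.resize(c["color"][130:290,290:490],(700,560),interpolation=2); cv2.imwrite("pics/s5.png",v[:,:,::-1]); o=readout.get_obs();print(o["ee_pos"],o["force"])
```

```text
[0.68507324 0.01034515 0.05782495] [-0.41352538 -0.01207626 -0.73300121]
```

View pics/s5.png

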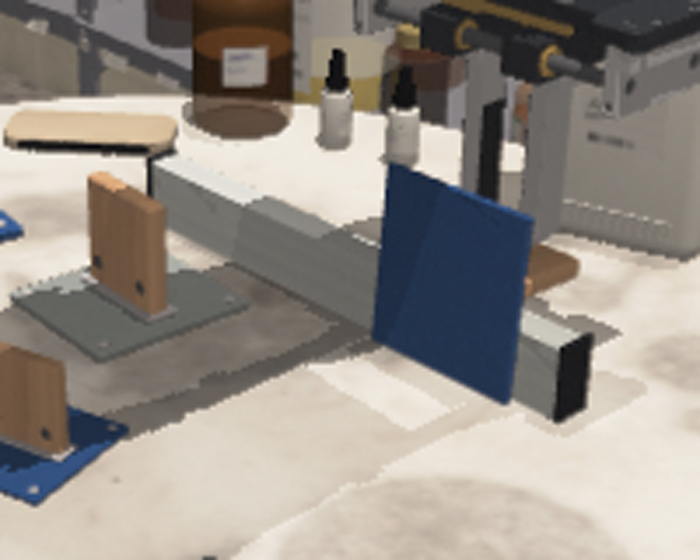

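The cover is upright against the fence. I'll retreat straight up, then back and to the left.

Emit:
arm_command:
  increments:
    - {"slide":[0,0,0.02],"yaw":0,"gripper":0.28}
    - {"slide":[0,0,0.06],"yaw":0,"gripper":0.28}
    - {"slide":[0,0,0.11],"yaw":0,"gripper":0.28}
    - {"slide":[0,0,0.16],"yaw":0,"gripper":0.28}
    - {"slide":[-0.05,0.02,0.18],"yaw":0,"gripper":0.28}
    - {"slide":[-0.1,0.05,0.19],"yaw":0,"gripper":0.28}
    - {"slide":[-0.15,0.09,0.19],"yaw":0,"gripper":0.28}
    - {"slide":[-0.2,0.12,0.19],"yaw":0,"gripper":0.28}

```text
time_s: 6.78
ee_pos: [0.4834, 0.1313, 0.2497]
eef_rot: [3.141, 0.002, -3.123]
force: [0.8, 0.3, 0.1]
grip_width: 0.0263
```

Emit:
arm_command:
  increments:
    - {"slide":[-0.05,0.05,0],"yaw":0,"gripper":0.28}
    - {"slide":[-0.09,0.1,0],"yaw":0,"gripper":0.28}
    - {"slide":[-0.12,0.15,0],"yaw":0,"gripper":0.28}
    - {"slide":[-0.15,0.2,0],"yaw":0,"gripper":0.28}
    - {"slide":[-0.18,0.25,0],"yaw":0,"gripper":0.28}
    - {"slide":[-0.2,0.3,0],"yaw":0,"gripper":0.28}
    - {"slide":[-0.2,0.3,0],"yaw":0,"gripper":0.28}

```text
time_s: 7.65
ee_pos: [0.2835, 0.4324, 0.249]
eef_rot: [3.141, 0.001, -3.12]
force: [0.8, -1.5, 0.0]
grip_width: 0.0259
```

Run:
```python
from station import readout, imaging
from h import *
c=imaging.camera("scene"); t=imaging.camera("top"); np.savez("top1.npz",**t)
v=np.hstack([cv2.resize(c["color"][160:260,330:480],(480,400),interpolation=2),cv2.resize(t["color"][130:250,290:450],(320,400)[::1],interpolation=2)]); cv2.imwrite("pics/s6.png",v[:,:,::-1])
o=readout.get_obs();print(o["time_s"],o["ee_pos"],o["force"])
hsv=cv2.cvtColor(c["color"],cv2.COLOR_RGB2HSV); b=cv2.inRange(hsv,(100,120,30),(125,255,255)); b[:160]=0;b[260:]=0;b[:,:380]=0;b[:,460:]=0
k=max(cv2.findContours(b,0,1)[0],key=cv2.contourArea); print("blue corners",cv2.approxPolyDP(k,2.5,True).reshape(-1,2).tolist())
# expected underside corners if upright, underside 5 mm in front of the fence
P=[[.633-.019*y,y,z] for y in(.053,-.037) for z in(0,.1)]; print(proj(c,P).round(1).tolist())
```

```text
7.75 [0.28501091 0.43014957 0.24887959] [ 0.48752935  0.05614228 -0.74289048]
blue corners [[401, 177], [397, 226], [434, 244], [441, 192]]
[[395.4, 227.0], [397.4, 177.4], [433.6, 246.2], [437.9, 193.8]]
```

View pics/s6.png

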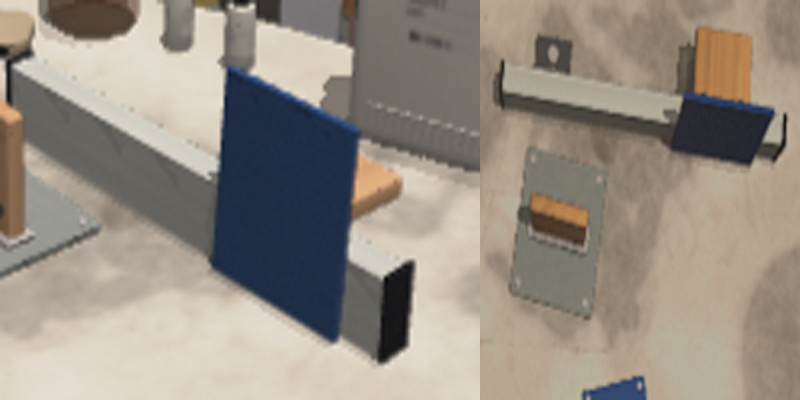

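The picture shows the plate standing at the fence, with its handle over the rail and the grey cover unmoved. The top corners suggest it may lean slightly past upright, so I'll measure that from the top view.

Run:
```python
from h import *
t=dict(np.load("top1.npz")); t0=dict(np.load("top0.npz"))
hsv=cv2.cvtColor(t["color"],cv2.COLOR_RGB2HSV); b=cv2.inRange(hsv,(100,110,20),(130,255,255)); b[:140]=0;b[200:]=0;b[:,:370]=0;b[:,450:]=0
k=max(cv2.findContours(b,0,1)[0],key=cv2.contourArea); q=cv2.approxPolyDP(k,2.5,True).reshape(-1,2); print(q.tolist())
k=k.reshape(-1,2)
# underside edges by scanning columns: lowest row = foot, highest row = top edge (front-face side)
U=range(388,424,4); F=[];T=[]
for u in U:
    r=np.flatnonzero(b[:,u]); F.append((u,r.max()+.5)); T.append((u,r.min()-.5))
f=ray(t,F,0.); p=ray(t,T,.1)
for n,w in(("foot underside",f),("top edge far side",p)): print(n,"x+0.019y: %.4f +- %.4f"%((w[:,0]+.019*w[:,1]).mean(),(w[:,0]+.019*w[:,1]).std()),"slope %.3f"%np.polyfit(w[:,1],w[:,0],1)[0])
g=lambda c:cv2.cvtColor(c["color"],cv2.COLOR_RGB2GRAY)[170:230,300:358].astype(int)
print("grey diff",np.abs(g(t)-g(t0)).mean())
```

```text
[[393, 158], [436, 164]]Traceback (most recent call last):
  File "<stdin>", line 9, in <module>
    return umr_maximum(a, axis, None, out, keepdims, initial, where)
ValueError: zero-size array to reduction operation maximum which has no identity
```

Run:
```python
from h import *
t=dict(np.load("top1.npz")); t0=dict(np.load("top0.npz"))
im=t["color"].astype(int)
b=((im[:,:,2]-im[:,:,0])>8).astype(np.uint8); b[:150]=0;b[190:]=0;b[:,:380]=0;b[:,445:]=0
U=range(394,428,3); F=[];T=[]
for u in U:
    r=np.flatnonzero(b[:,u]); F.append((u,r.max()+.5)); T.append((u,r.min()-.5))
print(F[0],T[0],F[-1],T[-1])
for n,w in(("foot underside",ray(t,F,0.)),("top far side",ray(t,T,.1))): print(n,"x+0.019y: %.4f +- %.4f"%((w[:,0]+.019*w[:,1]).mean(),(w[:,0]+.019*w[:,1]).std()),"slope %.3f"%np.polyfit(w[:,1],w[:,0],1)[0])
g=lambda c:cv2.cvtColor(c["color"],cv2.COLOR_RGB2GRAY)[170:230,300:358].astype(int)
print("grey diff",np.abs(g(t)-g(t0)).mean())
```

```text
(394, np.float64(175.5)) (394, np.float64(156.5)) (427, np.float64(175.5)) (427, np.float64(161.5))
foot underside x+0.019y: 0.6334 +- 0.0023 slope -0.071
top far side x+0.019y: 0.6410 +- 0.0008 slope 0.001
grey diff 0.8810344827586207
```

```bash
cat > lean.py <<'E'
from h import *
from station import imaging
def lean():
    c=imaging.camera("scene"); im=cv2.resize(c["color"],None,fx=4,fy=4,interpolation=cv2.INTER_LINEAR)
    h=cv2.cvtColor(im,cv2.COLOR_RGB2HSV); b=cv2.inRange(h,(100,100,30),(125,255,255)); b[:,:1520]=0;b[:,1840:]=0
    L=[];R=[]
    for v in range(200,226,2):
        r=np.flatnonzero(b[4*v]); L.append((v,r.min()/4-.4))
    for v in range(198,236,2):
        r=np.flatnonzero(b[4*v]); R.append((v,r.max()/4-.4))
    for n,E,y in(("left",L,.053),("right",R,-.037)):
        E=np.array(E); m=np.polyfit(E[:,0],E[:,1],1); s=[]
        for top in(.633,.643):
            p=proj(c,[[.633,y,0],[top,y,.1]]); s.append((p[1,0]-p[0,0])/(p[1,1]-p[0,1]))
        print(n,"lean mm per 100: %.1f"%((m[0]-s[0])/(s[1]-s[0])*10),"resid %.2f"%np.std(E[:,1]-np.polyval(m,E[:,0])))
lean()
E
python3 lean.py
```

```text
left lean mm per 100: 6.9 resid 0.16
right lean mm per 100: 4.1 resid 0.20
```

The plate leans about 3° past upright, so its foot is probably about 2 mm off the fence. I'll nudge the foot gently inward with the fingers low (z ≈ 20 mm, gripper body 17 mm clear of the plate top).

Emit:
arm_command:
  increments:
    - {"slide":[0.035,-0.05,0],"yaw":0,"gripper":0.28}
    - {"slide":[0.07,-0.1,0],"yaw":0,"gripper":0.28}
    - {"slide":[0.105,-0.15,0],"yaw":0,"gripper":0.28}
    - {"slide":[0.14,-0.2,0],"yaw":0,"gripper":0.28}
    - {"slide":[0.175,-0.25,0],"yaw":0,"gripper":0.28}
    - {"slide":[0.21,-0.3,0],"yaw":0,"gripper":0.28}
    - {"slide":[0.245,-0.36,0],"yaw":0,"gripper":0.28}
    - {"slide":[0.27,-0.42,0],"yaw":0,"gripper":0.28}

```text
time_s: 8.8
ee_pos: [0.5518, 0.0155, 0.2487]
eef_rot: [-3.142, 0.001, -3.125]
force: [0.4, 0.2, -0.3]
grip_width: 0.0266
```

Emit:
arm_command:
  increments:
    - {"slide":[0.03,-0.002,-0.03],"yaw":0,"gripper":0.28}
    - {"slide":[0.03,-0.002,-0.08],"yaw":0,"gripper":0.28}
    - {"slide":[0.03,-0.002,-0.13],"yaw":0,"gripper":0.28}
    - {"slide":[0.03,-0.002,-0.17],"yaw":0,"gripper":0.28}
    - {"slide":[0.03,-0.002,-0.2],"yaw":0,"gripper":0.28}
    - {"slide":[0.03,-0.002,-0.22],"yaw":0,"gripper":0.28}
    - {"slide":[0.03,-0.002,-0.229],"yaw":0,"gripper":0.28}
    - {"slide":[0.03,-0.002,-0.229],"yaw":0,"gripper":0.28}

```text
time_s: 9.8
ee_pos: [0.5814, 0.0162, 0.0194]
eef_rot: [-3.142, 0.0, -3.124]
force: [1.5, 0.3, -0.3]
grip_width: 0.0263
```

Emit:
arm_command:
  increments:
    - {"slide":[0.012,-0.002,0],"yaw":0,"gripper":0.28}
    - {"slide":[0.022,-0.004,0],"yaw":0,"gripper":0.28}
    - {"slide":[0.03,-0.006,0],"yaw":0,"gripper":0.28}
    - {"slide":[0.034,-0.007,0],"yaw":0,"gripper":0.28}
    - {"slide":[0.038,-0.007,0],"yaw":0,"gripper":0.28}

```text
time_s: 10.42
ee_pos: [0.6195, 0.0099, 0.0189]
eef_rot: [3.142, -0.0, -3.124]
force: [0.1, -0.1, -0.3]
grip_width: 0.0264
```

Emit:
arm_command:
  increments:
    - {"slide":[0.001,0,0],"yaw":0,"gripper":0.28}
    - {"slide":[0.002,0,0],"yaw":0,"gripper":0.28}

```text
time_s: 10.68
ee_pos: [0.6213, 0.01, 0.0189]
eef_rot: [3.142, -0.0, -3.123]
force: [0.1, 0.2, 0.5]
grip_width: 0.0265
```

Emit:
arm_command:
  increments:
    - {"slide":[0.001,0,0],"yaw":0,"gripper":0.28}
    - {"slide":[0.002,0,0],"yaw":0,"gripper":0.28}

```text
time_s: 10.92
ee_pos: [0.623, 0.01, 0.0189]
eef_rot: [3.142, -0.001, -3.123]
force: [-4.9, -0.2, 3.0]
grip_width: 0.0268
```

Run:
```python
from station import readout
o=readout.get_obs();print(o["ee_pos"],o["force"])
```

```text
[0.62298621 0.01000542 0.01885141] [-4.94417649 -0.21697184  2.97520368]
```

Emit:
arm_command:
  increments:
    - {"slide":[0.001,0,0],"yaw":0,"gripper":0.28}
    - {"slide":[0.001,0,0],"yaw":0,"gripper":0.28}

```text
time_s: 11.18
ee_pos: [0.6234, 0.01, 0.0188]
eef_rot: [3.142, -0.003, -3.123]
force: [-9.1, -0.5, 5.3]
grip_width: 0.0264
```

Emit:
arm_command:
  increments:
    - {"slide":[-0.003,0,0],"yaw":0,"gripper":0.28}
    - {"slide":[-0.01,0,0],"yaw":0,"gripper":0.28}
    - {"slide":[-0.03,0,0],"yaw":0,"gripper":0.28}
    - {"slide":[-0.05,0,0.03],"yaw":0,"gripper":0.28}
    - {"slide":[-0.06,0,0.08],"yaw":0,"gripper":0.28}
    - {"slide":[-0.07,0,0.13],"yaw":0,"gripper":0.28}
    - {"slide":[-0.08,0.02,0.18],"yaw":0,"gripper":0.28}
    - {"slide":[-0.12,0.06,0.22],"yaw":0,"gripper":0.28}

```text
time_s: 12.18
ee_pos: [0.5082, 0.0661, 0.2371]
eef_rot: [3.142, 0.002, -3.125]
force: [-0.8, 0.8, -1.0]
grip_width: 0.0264
```

Emit:
arm_command:
  increments:
    - {"slide":[-0.03,0.05,0],"yaw":0,"gripper":0.28}
    - {"slide":[-0.06,0.1,0],"yaw":0,"gripper":0.28}
    - {"slide":[-0.09,0.15,0],"yaw":0,"gripper":0.28}
    - {"slide":[-0.12,0.2,0],"yaw":0,"gripper":0.28}
    - {"slide":[-0.15,0.25,0],"yaw":0,"gripper":0.28}
    - {"slide":[-0.18,0.3,0],"yaw":0,"gripper":0.28}
    - {"slide":[-0.2,0.35,0],"yaw":0,"gripper":0.28}
    - {"slide":[-0.2,0.35,0],"yaw":0,"gripper":0.28}

```text
time_s: 13.18
ee_pos: [0.3066, 0.418, 0.2346]
eef_rot: [3.142, -0.0, -3.12]
force: [0.4, -0.7, -0.9]
grip_width: 0.0261
```

```bash
python3 lean.py
python3 - <<'E'
from station import imaging
from h import *
c=imaging.camera("scene"); t=imaging.camera("top")
v=np.hstack([cv2.resize(c["color"][160:260,330:480],(480,400),interpolation=2),cv2.resize(t["color"][130:250,290:450],(320,400),interpolation=2)]); cv2.imwrite("pics/s7.png",v[:,:,::-1])
t0=dict(np.load("top0.npz"));g=lambda c:cv2.cvtColor(c["color"],cv2.COLOR_RGB2GRAY)[170:230,300:358].astype(int)
print("grey diff",np.abs(g(t)-g(t0)).mean())
# calibration check: vertical right-front edge of the fence end in scene
print(proj(c,[[.638,-.07,0],[.638,-.07,.041]]).round(1).tolist())
E
```

```text
left lean mm per 100: 6.4 resid 0.16
right lean mm per 100: 1.3 resid 0.18
grey diff 1.2310344827586206
[[450.5, 253.2], [452.6, 232.0]]
```

View pics/s7.png

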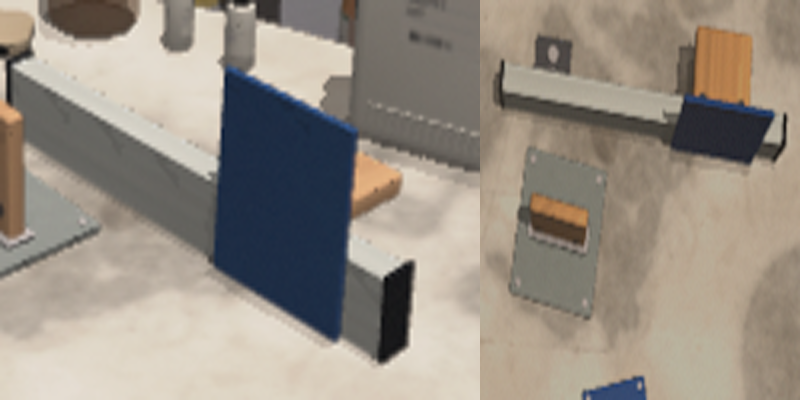

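The plate was pressed firmly against the fence (9 N). It stands flush with its handle over the rail, and the grey cover hasn't moved. Handing in.

```bash
python3 -c "
from station import job; print(job.hand_in())"
```

```text
the job is handed in; nothing more can be done
None
```

The middle-sized blue cover (measured 98 x 88 mm) now stands on edge against the fence with its handle pointing over the top. I slid it there with two fingertips on the handle, pivoted it up on its front edge without lifting it, and backed off. I handed in at about 13.3 s of the 32 s allowed.

- **Foot nudge:** after standing it up, the plate seemed to lean about 3° past upright. I pressed its foot against the fence until the wrist read 9 N, then backed off again.
- **Last checks:** the final pictures show it standing with the robot clear, and the grey cover unmoved (image difference about 1 grey level).
- **Disagreement:** the two edge measurements of the lean did not agree after the nudge. The right edge gave 1.3 mm per 100 mm and the left 6.4 (4.1 and 6.9 before). A remaining lean of 1–3° can't be ruled out. I judged the plate flush from the press against the fence, not from these two figures.

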